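Tip and seat the toothed toe bar of a boot stand

ROBOT

A 6-joint arm with a two-finger parallel gripper is mounted at the origin on the work surface. World frame = base frame: x ahead of the robot, y to its left, z up, the work surface at z = 0. Lengths are in m, angles in rad, forces in N, time in s.
With the tool pointing down it reaches from about 0.35 to 0.725 m from the base axis. Payload 6 kg.
Tool frame: the origin (TCP) lies between the finger pads; the fingertips stand 19 mm ahead of it and the grasp point (between the pads) is the TCP; z points along the fingers, y is the line along which they close (so a half turn about z gives the same grasp; the last joint's range is limited). The gripper opens to 85 mm and grips with 20 to 120 N. Pads are 22 mm wide; open, the fingers measure 114 mm over their backs; the gripper's body (76 mm by 85 mm) begins 54 mm behind the grasp point. The pads swing forward as they close: fully open they stand 13 mm farther back than shut.
Start: joints at [-0.827, 0.04, 0.085, 0, -1.615, -0.334], TCP at [0.239, -0.55, 0.25] pointing down, gripper open.
Joint ranges: [-2.56, 2.56], [-1.29, 2.01], [-1.08, 1.49], [-3.29, 1.98], [-2.81, -0.18], [-2.99, 2.99]. Speed limits (rad/s): [2.57, 2.57, 3.01, 3.14, 3.14, 3.14].

INTERFACE

Orientations are given as a unit quaternion [x, y, z, w].
In Python, from plant import ctrl, camera, nets gives the robot as it stands.
- The arm moves only by the tool apply_moves, never from a script. Its argument "targets" is a list of rows, each an object with "rot": the turn, a rotation vector about the tool's x, y, z normalised to -1 to 1, where 1 is 90 degrees, a list of three; "slide": the shift along the tool's x, y, z normalised to -1 to 1, where 1 is 0.3 m, a list of three; "fingers": the opening, from -1 (shut) to 1 (fully open). A call has exactly 8 rows; each row shifts and turns the commanded pose from where the row before left it, along the tool's axes as they then stand; what a row does not reach is not made up. A row lasts 1/10 s, in which the tool goes at most 50 mm and 8.59 degrees, less where a joint would pass 70% of its speed; a pose out of reach is approached as far as the arm can. A call with a number of a shift or a turn outside -1 to 1 is refused whole. A call with a gripper value outside its range is refused whole. The fingers move at their own pace and stop on an object; the grip force is fixed at half the most. Time passes only in rows, so rows that do not move let the fingers close, or fill a call up. It gives the time, the measured TCP pose, the force, the opening and the grip force at its end, in the units of the state.
- ctrl.observe(): the state, without advancing time (a new reading comes with each control period).
- camera(name): name is "side" or "top"; returns a dict with "color" (420x560x3 uint8, red, green, blue), "depth" (420x560 float32, m along the optical axis (not along the pixel's ray), 0 where there is no reading), "mtx" (3x3 intrinsics, pixels), "R" (3x3) and "t" (3): a world point X has camera coordinates R X + t. Camera axes: x right, y down, z forward; pixel columns grow to the right and rows downward; lengths in m; the calibration is good to about 2 mm. A picture is of the moment at which its call begins.
- ctrl.close_job(): hands the job in; it is judged then, once.
Trained networks look in a picture, given as the dict that the camera call returned (one of the last four; its "shot" number tells which), for a name from the list of things; names that differ only in an ending like _2 or _b are one class to them, and where a whole thing is asked for, a point or a joint stands for the part that bears it (a point fixed in the world has none). Each returns a list of dicts, best first, with "score" (0 to 1); they miss things now and then, are a little off and sometimes report something else, mostly with a low value. They report only what shows in the picture. A call takes as long as a camera call. They do not tell look-alikes from the thing itself.
- nets.recognise(picture, target): "uv" ([column, row] in pixels, amid what is visible of it).
- nets.outline_of(picture, target): "pixels" (420x560 bool, what is visible of it) and "uv" ([column, row] in pixels, amid what is visible of it).
- nets.mark_of(picture, target): "uv" ([column, row] in pixels: a listed point, or the origin of a listed thing).
The state is a dict: "time_s": time; "joint_positions": joint angles; "joint_velocities": joint speeds; "tau": joint torques, N m; "position": TCP position; "ee_rot": TCP orientation; "force": force on the tool from outside, world axes, zero at the start; "torque": the same for the moment, N m; "opening": finger opening in m; "gripper_force": force on a finger pad.
Only numpy, scipy, OpenCV 4.12 (cv2) and the standard library are available. Lean on these libraries where they do the work, as an engineer would, in place of code of your own. Each camera call takes 0.05 s, during which the arm holds its last target. There are 200 camera calls.

TASK

The wooden toe bar, a comb with five flat teeth, has been left standing on its end. Push it over from behind, high up, so that it falls onto its five teeth on the shelf, then lift it by its back and lower it gently onto the boot stand (either way round) so that every tooth enters its own slot. Keep hold of it until it is fully home with its back flush on the stand, then let go, and leave the other things on the shelf as they are.

Things in the scene. Friction and masses are not known exactly. Their poses are not given: they have to be found in the camera images.
- toe_bar: Loose pale wooden comb, 0.19 kg, starting upright on its end, 174 mm tall. Back: a bar 174 long, 36 thick, 34 high; five flat teeth 40 mm long on one side. Origin: low end face, mid-thickness, in the plane where the teeth leave the back. z along its length (up at first), x the way the teeth point (tips x = +40, rear face x = -34 mm), y across the thickness.
- bar_push (a point): Rear face of the toe bar's back, mid-thickness, 145 mm from the low end. Pushed here towards the teeth (+x) the bar tips over its tooth tips once leaned about 29 degrees, then falls by itself, perhaps sliding a little; pushed low down it slides instead. Balance point: 87 mm up, x = -8 mm.
- bar_mid (a point): Toe bar at mid-length, mid-thickness, in the plane where the teeth leave the back; axes as the bar's. 40 mm above the shelf when it lies on its teeth, the top of the back then 34 mm higher; grasp here across the 36 mm thickness. Teeth: 26 (across) x 14 mm (along the bar), 40 mm apart centre to centre, the outer two flush with the bar's ends.
- stand: Fixed boot stand: mid-brown timber bed 70 (x) x 250 (y) x 50 mm high with a row of five slots along y. 105 mm behind the slot row (+x) a steel rail parallel to y, 80 mm up, on two posts 90 mm tall, carries three wooden drying pegs that lean back and reach 160 mm up. Origin under the middle of the bed; +x points to the rail, z up.
- slot_row (a point): Centre of the middle slot at the bed's top face, 50 mm above the shelf; axes as the stand's. Five slots along y, 40 mm apart, each 30 (x) x 18 mm (y) and 44 mm deep, so a tooth has 2 mm to spare on every side; mouths chamfered 2 mm. When the bar is home its back rests on the bed and bar_mid is at this point.
- lantern: Bystander: tin lantern with glass sides, 100 mm wide, 195 mm tall; origin under its middle.
- jar: Bystander: open clay jar, 96 mm wide, 115 mm tall; origin under its middle.
- opener: Bystander: flat cast iron bottle opener, about 105 mm long, 8 mm thick; origin on its underside.
- mug: Bystander: white enamel mug, 80 mm wide, 85 mm tall; origin under its middle.
- brush: Bystander: boot brush lying on its bristles, 150 x 50 x 52 mm; origin under its middle.
- tin: Bystander: flat round metal polish tin, 84 mm wide, 26 mm tall; origin under its middle.
- shoe_block: Bystander: square upright cedar block with a brass knob on top, 60 x 60 x 155 mm; origin under its middle.
Mind the look-alikes: they are no part of the job. What is shaped like the toe_bar but blue or green is not meant.

How it is judged:
On the way, in this order (a step that is already met when the one before it is completed fails the run):
1. the toe bar lies on its five teeth on the shelf, not touched by the robot (angle between toe_bar's own x axis and vertical above 3.0816 rad and height (world z) of bar_mid below 0.045 m and contact force between the fingers and toe_bar below 0.2 N and linear speed of toe_bar below 0.02 m/s and angular speed of toe_bar below 0.1 rad/s), for 0.2 s.
2. the teeth are well into their slots while the bar is still held (horizontal distance between bar_mid and slot_row below 0.006 m and angle between the z axis of toe_bar and the y axis of stand, either way round below 0.06 rad and z of bar_mid in the frame of slot_row below 0.02 m and contact force between the fingers and toe_bar above 1 N), for 0.1 s.
At the end, for the whole second after the job is handed in: The toe bar sits in the boot stand with all five teeth in their slots: bar_mid within 5 mm sideways of slot_row and no more than 3 mm above it, the bar along the slot row within 0.05 rad (either way round), teeth pointing straight down within 0.04 rad, released and at rest (horizontal distance between bar_mid and slot_row below 0.005 m and angle between the z axis of toe_bar and the y axis of stand, either way round below 0.05 rad and z of bar_mid in the frame of slot_row below 0.003 m and angle between toe_bar's own x axis and vertical above 3.1016 rad and contact force between the fingers and toe_bar below 0.1 N and linear speed of toe_bar below 0.02 m/s and angular speed of toe_bar below 0.1 rad/s); the robot touches nothing.
It fails at once if a bystander is moved by more than 30 mm or tipped (distance of any of lantern, jar, opener, mug, brush, tin, shoe_block from where it was at the start of the episode above 0.03 m or angle between any of lantern, jar, opener, mug, brush, tin, shoe_block's own z axis and vertical above 0.4 rad).
It fails at once if the toe bar is jammed hard onto the stand (over 60 N) (contact force between toe_bar and stand above 60 N).
It also fails if it takes over 61 s, if anything falls off the work surface, if the arm or the gripper's body presses on something with over 40 N, if the wrist force passes 120 N, or if a joint passes its speed limit or range.

## Working session

There is one attempt and no reset: what is moved stays moved. The work goes in short steps, Python scripts to look and compute and a tool call to move; the robot and the scene stay as the last step left them, time stands still between calls to the robot, and variables do not carry over. Pictures are saved under pics/ and viewed, at most 10 in all, crops included, and the job is handed in when it is done.

Besides the shell and the picture viewer there is one more tool, called after "Call:" by a JSON object that holds its "fn" and its "kwargs". apply_moves: Moves the arm, as the interface text tells. Its arguments: {"type":"object","properties":{"targets":{"type":"array"}},"required":["targets"]}

```bash
mkdir -p pics; ls
python3 - <<'E'
from plant import ctrl,camera,nets
import cv2,numpy as np
for n in("top","side"):
    p=camera(n); cv2.imwrite(f"pics/{n}0.png",p["color"][:,:,::-1]); np.savez(n+"0.npz",**p)
    for t in("toe_bar","stand"):
        print(n,t,[(round(d["score"],2),np.round(d["uv"])) for d in nets.recognise(p,t)])
    for t in("toe_bar","bar_push","bar_mid","slot_row","stand"):
        print(n,"mark",t,[(round(d["score"],2),np.round(d["uv"],1)) for d in nets.mark_of(p,t)])
print(ctrl.observe())
E
```

```text
pics
top toe_bar [(0.86, array([214., 191.])), (0.78, array([132., 181.])), (0.72, array([173., 220.])), (0.69, array([140., 230.])), (0.59, array([171., 165.]))]
top stand [(0.87, array([323., 231.]))]
top mark toe_bar [(0.97, array([176.4, 172.7])), (0.84, array([142.2, 191.7])), (0.73, array([181.7, 222.3])), (0.55, array([147.1, 233.2])), (0.55, array([219.9, 195.6])), (0.34, array([292.4, 277. ]))]
top mark bar_push [(0.88, array([148.4, 221.9])), (0.86, array([220.8, 174.8])), (0.82, array([156.3, 149. ])), (0.73, array([167.8, 209.8])), (0.7, array([313.5, 148.8])), (0.59, array([116.4, 173.7]))]
top mark bar_mid [(0.79, array([140.6, 229.8])), (0.77, array([134.1, 183.8])), (0.76, array([212.1, 190.2])), (0.67, array([175.5, 222.3])), (0.57, array([166.8, 166. ]))]
top mark slot_row [(0.74, array([181.2, 225.1])), (0.65, array([325.4, 236.1]))]
top mark stand [(0.79, array([319.6, 238.6]))]
side toe_bar [(0.76, array([227., 230.])), (0.75, array([146., 268.])), (0.73, array([212., 266.])), (0.67, array([184., 293.])), (0.63, array([166., 241.]))]
side stand [(0.56, array([327
[... 669 characters left out ...]
s': 0.8, 'joint_positions': array([-8.27302764e-01,  4.01839608e-02,  8.47872174e-02, -1.02478411e-05,
       -1.61549754e+00, -3.33700068e-01]), 'joint_velocities': array([-0.00098319,  0.00015155,  0.00141989,  0.0003995 , -0.00260765,
       -0.00279293]), 'tau': array([-7.37247428e-04, -3.67884779e+01,  3.47423279e+01,  6.93268329e+00,
       -8.97365680e-04, -3.46896331e-05]), 'position': array([ 0.23906092, -0.55029011,  0.25026125]), 'ee_rot': array([-2.03466292e-01,  9.79081950e-01,  4.46709611e-05, -2.07289653e-05]), 'force': array([-0.13285488,  0.15872028, -0.30527224]), 'torque': array([ 0.01850115,  0.02253621, -0.0070945 ]), 'gripper_force': 0.0, 'opening': 0.08528153660367656}
```

```bash
cd pics; python3 -c "
import cv2
for n in('top','side'):cv2.imwrite(n+'0b.png',cv2.resize(cv2.imread(n+'0.png'),(800,600),interpolation=cv2.INTER_CUBIC))"
```

```text
(no output)
```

View pics/top0b.png

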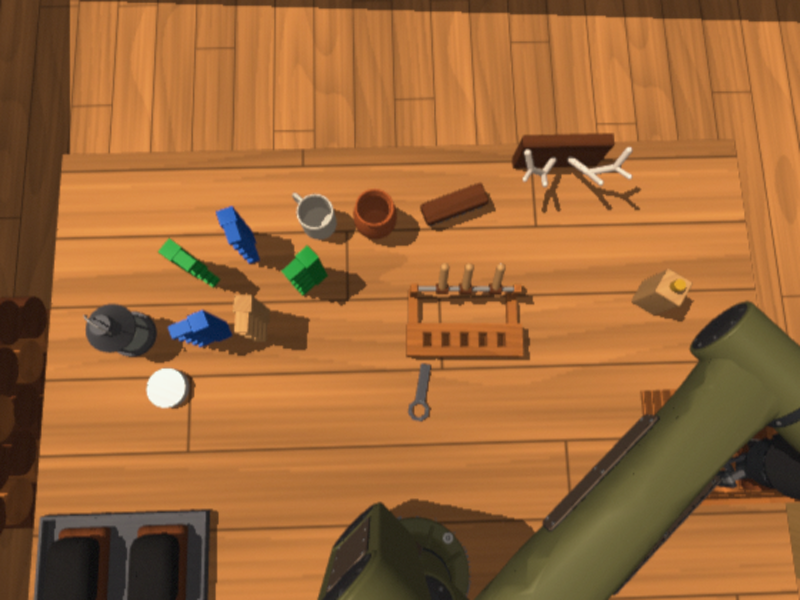

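View pics/side0b.png

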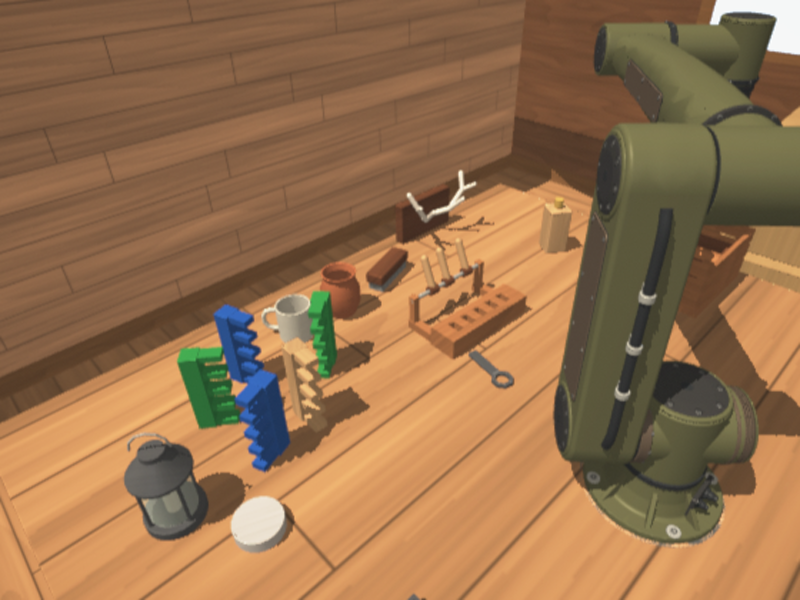

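I see the pale bar at about (175,221) in the native 560x420 top picture. The blue one is at (140,230), the green at (213,190) and the stand at (325,238). The teeth point down in the image, roughly towards the robot (-x).

```bash
cat > h.py <<'E'
import numpy as np,cv2
def cloud(p):
    d=p["depth"];v,u=np.nonzero(d>0);z=d[v,u];K=p["mtx"]
    c=np.c_[(u-K[0,2])/K[0,0]*z,(v-K[1,2])/K[1,1]*z,z]
    return (c-p["t"])@p["R"], p["color"][v,u], np.c_[u,v]
def hsv(c): return cv2.cvtColor(c[None],cv2.COLOR_RGB2HSV)[0]
E
python3 - <<'E'
from h import *
P=[];C=[]
for n in("top","side"):
    p=dict(np.load(n+"0.npz")); print(n,-p["R"].T@p["t"])
    X,c,uv=cloud(p);P.append(X);C.append(c)
    # per-object extents
    h=hsv(c)
    for nm,m in dict(blue=(h[:,0]>100)&(h[:,0]<130)&(h[:,1]>120),green=(h[:,0]>45)&(h[:,0]<75)&(h[:,1]>120)).items():
        m&=(X[:,2]>.02)&(X[:,0]>.2)
        q=X[m].astype(np.float32)
        k=2
        _,l,ce=cv2.kmeans(q[:,:2].copy(),k,None,(3,50,1e-4),5,0)
        for i in range(k):
            s=q[l[:,0]==i];print(nm,cv2.minAreaRect(s[:,:2]),s[:,2].max())
    box=(uv[:,0]>155)&(uv[:,0]<190)&(uv[:,1]>195)&(uv[:,1]<245) if n=="top" else (uv[:,0]>195)&(uv[:,0]<232)&(uv[:,1]>232)&(uv[:,1]<306)
    nb=~((h[:,0]>45)&(h[:,0]<130)&(h[:,1]>120))
    m=box&(X[:,2]>.015)&(X[:,2]<.19)&nb;s=X[m]
    print("bar",len(s),s.min(0),s.max(0),cv2.minAreaRect(s[:,:2].astype(np.float32)))
    t=s[s[:,2]>.168]; print("toprect",len(t),cv2.minAreaRect(t[:,:2].astype(np.float32)))
    b=(X[:,2]>.045)&(X[:,2]<.055)&(abs(X[:,1]-0)<.3)&(X[:,0]>.2)&(X[:,0]<.6)
    if n=="top": b&=(uv[:,0]>280)&(uv[:,0]<370)&(uv[:,1]>222)&(uv[:,1]<255)
    else: b&=(uv[:,0]>280)&(uv[:,0]<375)&(uv[:,1]>195)&(uv[:,1]<255)
    r=cv2.minAreaRect(X[b][:,:2].astype(np.float32));print("bed",b.sum(),r,np.median(X[b][:,2]),cv2.boxPoints(r))
E
```

```text
top [0.34893368 0.04380906 1.30472831]Traceback (most recent call last):
  File "<stdin>", line 14, in <module>
cv2.error: OpenCV(4.12.0) /io/opencv/modules/imgproc/src/convhull.cpp:143: error: (-215:Assertion failed) total >= 0 && (depth == CV_32F || depth == CV_32S) in function 'convexHull'
```

```bash
cat >> h.py <<'E'
def rect(s): return cv2.minAreaRect(np.ascontiguousarray(s[:,:2],np.float32))
E
python3 - <<'E'
from h import *
np.set_printoptions(precision=4,suppress=True)
for n in("top","side"):
    p=dict(np.load(n+"0.npz")); print(n,-p["R"].T@p["t"])
    X,c,uv=cloud(p);h=hsv(c)
    for nm,m in dict(blue=(h[:,0]>100)&(h[:,0]<130)&(h[:,1]>120),green=(h[:,0]>45)&(h[:,0]<75)&(h[:,1]>180)).items():
        m=m&(X[:,2]>.02)&(X[:,0]>.2)&(X[:,1]>.1)&(X[:,2]<.2)
        q=X[m].astype(np.float32)
        _,l,ce=cv2.kmeans(q[:,:2].copy(),2,None,(3,50,1e-4),5,0)
        for i in range(2):
            s=q[l[:,0]==i];r=rect(s);print(nm,np.round(r[0],3),np.round(r[1],3),r[2],s[:,2].max(),s.min(0),s.max(0))
    box=(uv[:,0]>155)&(uv[:,0]<190)&(uv[:,1]>195)&(uv[:,1]<245) if n=="top" else (uv[:,0]>195)&(uv[:,0]<232)&(uv[:,1]>232)&(uv[:,1]<306)
    nb=~((h[:,0]>40)&(h[:,0]<130)&(h[:,1]>100))
    m=box&(X[:,2]>.015)&(X[:,2]<.19)&nb;s=X[m]
    print("bar",len(s),s.min(0),s.max(0),rect(s))
    t=s[s[:,2]>.165]; print("toprect",len(t),rect(t),cv2.boxPoints(rect(t)))
    b=(X[:,2]>.045)&(X[:,2]<.055)
    if n=="top": b&=(uv[:,0]>280)&(uv[:,0]<370)&(uv[:,1]>222)&(uv[:,1]<255)
    else: b&=(uv[:,0]>280)&(uv[:,0]<375)&(uv[:,1]>195)&(uv[:,1]<255)
    r=rect(X[b]);print("bed",b.sum(),r,np.median(X[b][:,2]),cv2.boxPoints(r))
E
```

```text
top [0.3489 0.0438 1.3047]
blue [0.511 0.431] [0.034 0.075] 18.89392852783203 0.18003578 [0.4866 0.3911 0.021 ] [0.5359 0.4675 0.18  ]
blue [0.71  0.355] [0.073 0.034] 18.738933563232422 0.18149069 [0.6732 0.3331 0.0212] [0.7473 0.3814 0.1815]
green [0.633 0.433] [0.014 0.023] 54.20519256591797 0.16536137 [0.6207 0.4207 0.0378] [0.6436 0.4411 0.1654]
green [0.622 0.21 ] [0.028 0.067] 52.80516052246094 0.17846175 [0.5979 0.1813 0.0203] [0.6575 0.2328 0.1785]
bar 648 [0.494  0.3085 0.0152] [0.5683 0.4047 0.1824] ((0.5320343971252441, 0.35713469982147217), (0.09569136798381805, 0.07405944913625717), 88.3341293334961)
toprect 317 ((0.5311359167098999, 0.32799994945526123), (0.03761176019906998, 0.07403481006622314), 89.5196533203125) [[0.494  0.3095]
 [0.568  0.3089]
 [0.5683 0.3465]
 [0.4943 0.3471]]
bed 1495 ((0.4816391170024872, -0.12052217125892639), (0.24824054539203644, 0.06888309866189957), 88.43937683105469) 0.05029713878376972 [[ 0.4438 -0.2437]
 [ 0.5127 -0.2455]
 [ 0.5194  0.0026]
 [ 0.4506  0.0045]]
side [-0.1449  0.7051  0.8252]
blue [0.707 0.359] [0.078 0.038] 16.124038696289062 0.17778668 [0.6682 0.3333 0.0205] [0.7474 0.3847 0.1778]
blue [0.506 0.431] [0.039 0.077] 27.319679260253906 0.1776284 [0.4817 0.3923 0.0206] [0.5384 0.4702 0.1776]Traceback (most recent call last):
  File "<stdin>", line 9, in <module>
cv2.error: OpenCV(4.12.0) /io/opencv/modules/core/src/kmeans.cpp:243: error: (-2:Unspecified error) in function 'double cv::kmeans(cv::InputArray, int, cv::InputOutputArray, cv::TermCriteria, int, int, cv::OutputArray)'
> There can't be more clusters than elements (expected: 'N >= K'), where
>     'N' is 0
> must be greater than or equal to
>     'K' is 2
```

Call:
{"fn": "apply_moves", "kwargs": {"targets": [{"rot":[0,0,0.087],"slide":[0,0,-0.02],"fingers":-1},{"rot":[0,0,0.087],"slide":[0,0,-0.02],"fingers":-1},{"rot":[0,0,0.087],"slide":[0,0,0],"fingers":-1},{"rot":[0,0,0],"slide":[-0.058,0.139,0],"fingers":-1},{"rot":[0,0,0],"slide":[-0.058,0.139,0],"fingers":-1},{"rot":[0,0,0],"slide":[-0.058,0.139,0],"fingers":-1},{"rot":[0,0,0],"slide":[-0.058,0.139,0],"fingers":-1},{"rot":[0,0,0],"slide":[-0.058,0.139,0],"fingers":-1}]}}

```text
time_s: 1.6
position: [0.3263, -0.3402, 0.2624]
ee_rot: [0.0, 1.0, -0.0, 0.0]
force: [0.8, -0.1, 0.3]
opening: -0.0
gripper_force: 0.0
```

Run:
```python
from h import *
np.set_printoptions(precision=4,suppress=True)
for n in("top","side"):
    p=dict(np.load(n+"0.npz")); X,c,uv=cloud(p);h=hsv(c)
    m=(X[:,0]>.48)&(X[:,0]<.58)&(X[:,1]>.29)&(X[:,1]<.37)&(X[:,2]>.165)&(X[:,2]<.19)&(h[:,0]<40)
    for a in np.arange(.49,.575,.012):
        s=X[m&(X[:,0]>=a)&(X[:,0]<a+.012)]
        if len(s): print(n,round(a,3),len(s),s[:,1].min(),s[:,1].max())
    s=X[m]; print(n, "extent",s.min(0),s.max(0),rect(s))
    if n=="side":
        g=(h[:,0]>35)&(h[:,0]<85)&(h[:,1]>120)&(X[:,2]>.02)&(X[:,2]<.19)&(X[:,1]>.1)
        for lo,hi in((.1,.3),(.3,.6)):
            s=X[g&(X[:,1]>lo)&(X[:,1]<hi)]; print("green",len(s), s.min(0) if len(s) else 0,s.max(0) if len(s) else 0)
        b=(X[:,2]>.046)&(X[:,2]<.055)&(uv[:,0]>280)&(uv[:,0]<375)&(uv[:,1]>195)&(uv[:,1]<255)
        r=rect(X[b]);print("bed",b.sum(),r,np.median(X[b][:,2]),cv2.boxPoints(r))
```

```text
top 0.49 30 0.3168597725967127 0.34302746205455337
top 0.502 45 0.31603885308994123 0.34200242289252963
top 0.514 48 0.3161577865300167 0.3420762983487968
top 0.526 47 0.3101622887486656 0.34493172197195165
top 0.538 59 0.3091058787101679 0.3466792570601132
top 0.55 57 0.3091763138898823 0.34494898212337727
top 0.562 31 0.31054568158658596 0.3433050200617982
top extent [0.494  0.3091 0.1652] [0.5683 0.3467 0.1824] ((0.5311359167098999, 0.32799994945526123), (0.03761176019906998, 0.07403481006622314), 89.5196533203125)
side 0.49 54 0.3161441171693207 0.3431026810724554
side 0.502 39 0.3156817141964807 0.34212286478664183
side 0.514 40 0.3152125603572842 0.34171384433135144
side 0.526 52 0.31070077271706303 0.34543976542897936
side 0.538 47 0.3101089652676107 0.34553281736647457
side 0.55 44 0.30899518689817407 0.3453829906588714
side 0.562 11 0.31454211253302644 0.34416252314224033
side extent [0.4892 0.309  0.1651] [0.5666 0.3455 0.1774] ((0.5277512073516846, 0.3289426565170288), (0.03599502146244049, 0.07727726548910141), 86.46764373779297)
green 674 [0.5915 0.1802 0.0204] [0.6603 0.2516 0.1774]
green 1325 [0.6157 0.4205 0.0206] [0.6842 0.4957 0.1772]
bed 906 ((0.5080666542053223, -0.12328915297985077), (0.2544952630996704, 0.14490872621536255), 84.5805435180664) 0.04929029448217019 [[ 0.4239 -0.2431]
 [ 0.5682 -0.2568]
 [ 0.5922 -0.0035]
 [ 0.448   0.0102]]
```

Call:
{"fn": "apply_moves", "kwargs": {"targets": [{"rot":[0,0,0],"slide":[-0.058,0.139,0],"fingers":-1},{"rot":[0,0,0],"slide":[-0.058,0.139,0],"fingers":-1},{"rot":[0,0,0],"slide":[-0.058,0.139,0],"fingers":-1},{"rot":[0,0,0],"slide":[-0.058,0.139,0],"fingers":-1},{"rot":[0,0,0],"slide":[-0.058,0.139,0],"fingers":-1},{"rot":[0,0,0],"slide":[-0.058,0.139,0],"fingers":-1},{"rot":[0,0,0],"slide":[-0.058,0.139,0],"fingers":-1},{"rot":[0,0,0],"slide":[-0.058,0.139,0],"fingers":-1}]}}

```text
time_s: 2.4
position: [0.4657, -0.0063, 0.2627]
ee_rot: [-0.0, 1.0, 0.0, 0.001]
force: [0.9, -1.0, 0.8]
opening: 0.0001
gripper_force: 0.0
```

Call:
{"fn": "apply_moves", "kwargs": {"targets": [{"rot":[0,0,0],"slide":[-0.058,0.139,0],"fingers":-1},{"rot":[0,0,0],"slide":[-0.058,0.139,0],"fingers":-1},{"rot":[0,0,0],"slide":[-0.058,0.139,0],"fingers":-1},{"rot":[0,0,0],"slide":[-0.058,0.139,0],"fingers":-1},{"rot":[0,0,0],"slide":[-0.058,0.139,0],"fingers":-1},{"rot":[0,0,0],"slide":[-0.058,0.139,0],"fingers":-1},{"rot":[0,0,0],"slide":[-0.058,0.139,0],"fingers":-1},{"rot":[0,0,0],"slide":[-0.058,0.139,0],"fingers":-1}]}}

```text
time_s: 3.2
position: [0.6051, 0.3271, 0.2623]
ee_rot: [0.0, 1.0, 0.0, 0.0]
force: [0.1, 0.2, 1.1]
opening: 0.0001
gripper_force: 0.0
```

Call:
{"fn": "apply_moves", "kwargs": {"targets": [{"rot":[0,0,0],"slide":[0,0.003,0.117],"fingers":-1},{"rot":[0,0,0],"slide":[0,0,0.117],"fingers":-1},{"rot":[0,0,0],"slide":[0,0,0.117],"fingers":-1},{"rot":[0,0,0],"slide":[0,0,0],"fingers":-1},{"rot":[0,0,0],"slide":[0.03,0,0],"fingers":-1},{"rot":[0,0,0],"slide":[0.02,0,0],"fingers":-1},{"rot":[0,0,0],"slide":[0.02,0,0],"fingers":-1},{"rot":[0,0,0],"slide":[0.02,0,0],"fingers":-1}]}}

```text
time_s: 4.0
position: [0.5774, 0.3267, 0.1592]
ee_rot: [-0.0, 1.0, 0.001, 0.001]
force: [1.1, -0.4, 0.8]
opening: 0.0001
gripper_force: 0.1
```

Call:
{"fn": "apply_moves", "kwargs": {"targets": [{"rot":[0,0,0],"slide":[0.015,0,0],"fingers":-1},{"rot":[0,0,0],"slide":[0.015,0,0],"fingers":-1},{"rot":[0,0,0],"slide":[0.015,0,0],"fingers":-1},{"rot":[0,0,0],"slide":[0.015,0,0],"fingers":-1},{"rot":[0,0,0],"slide":[0.015,0,0],"fingers":-1},{"rot":[0,0,0],"slide":[0.015,0,0],"fingers":-1},{"rot":[0,0,0],"slide":[0,0,0],"fingers":-1},{"rot":[0,0,0],"slide":[0,0,0],"fingers":-1}]}}

```text
time_s: 4.8
position: [0.5505, 0.3263, 0.1569]
ee_rot: [0.0, 1.0, -0.0, -0.0]
force: [0.4, 0.2, -0.6]
opening: -0.0003
gripper_force: 0.1
```

Run:
```python
from plant import ctrl,camera,nets
import cv2
p=camera("side");cv2.imwrite("pics/s1.png",cv2.resize(p["color"][190:340,120:320,::-1],(800,600)))
```

```text
(no output)
```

View pics/s1.png

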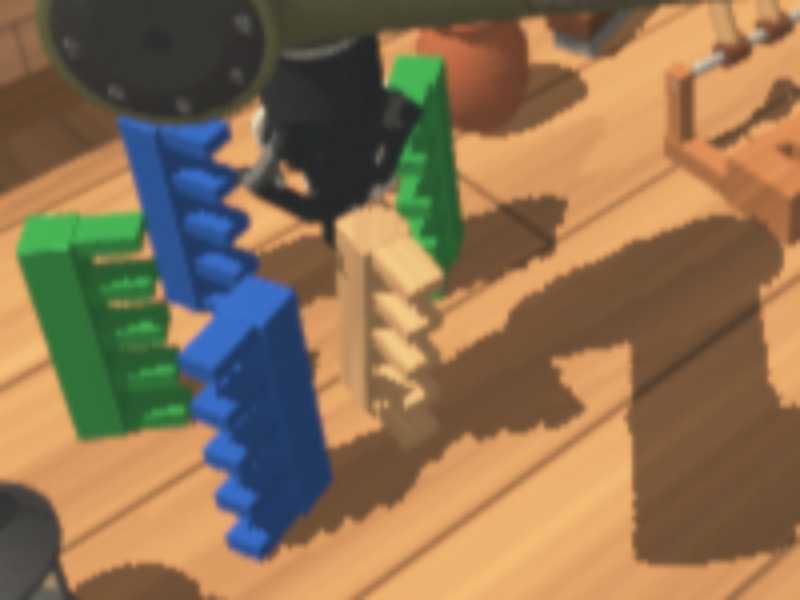

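The picture shows the bar (top at about (370,230) in the crop) with the shut fingers just behind its upper rear, starting to lean. I'll keep pushing.

Call:
{"fn": "apply_moves", "kwargs": {"targets": [{"rot":[0,0,0],"slide":[0.015,0,0],"fingers":-1},{"rot":[0,0,0],"slide":[0.015,0,0],"fingers":-1},{"rot":[0,0,0],"slide":[0.015,0,0],"fingers":-1},{"rot":[0,0,0],"slide":[0.015,0,0],"fingers":-1},{"rot":[0,0,0],"slide":[0.015,0,0],"fingers":-1},{"rot":[0,0,0],"slide":[0.015,0,0],"fingers":-1},{"rot":[0,0,0],"slide":[0,0,0],"fingers":-1},{"rot":[0,0,0],"slide":[0,0,0],"fingers":-1}]}}

```text
time_s: 5.65
position: [0.5235, 0.3263, 0.1571]
ee_rot: [-0.0, 1.0, 0.0, -0.0]
force: [-0.4, 0.7, -0.6]
opening: -0.0001
gripper_force: 0.1
```

Run:
```python
from plant import ctrl,camera,nets
from h import *
p=camera("side");cv2.imwrite("pics/s2.png",cv2.resize(p["color"][190:340,120:320,::-1],(800,600)))
X,c,uv=cloud(p);h=hsv(c)
m=(X[:,0]>.3)&(X[:,0]<.58)&(X[:,1]>.30)&(X[:,1]<.36)&(X[:,2]>.01)&(X[:,2]<.2)&(h[:,0]<40)&(h[:,2]>70)
s=X[m];print(len(s),s.min(0),s.max(0))
for z in np.arange(.01,.2,.02):
    t=s[(s[:,2]>z)&(s[:,2]<z+.02)]
    if len(t):print(round(z,2),t[:,0].min(),t[:,0].max())
```

```text
1227 [0.42261108 0.31270411 0.01005961] [0.55560604 0.35936657 0.19743901]
0.01 0.4845574403212547 0.5443138104081588
0.03 0.4706036528895242 0.555606041106354
0.05 0.4683118825007642 0.5469235532041723
0.07 0.4534687815075027 0.5384088283853136
0.09 0.457356348023975 0.5294584200352683
0.11 0.4387911287071677 0.5197249913641676
0.13 0.4275169912128651 0.5195534979086386
0.15 0.42261108328760544 0.5312451224730219
0.17 0.4426353270785551 0.5160446172809459
0.19 0.4866631515565738 0.5352095339535986
```

View pics/s2.png

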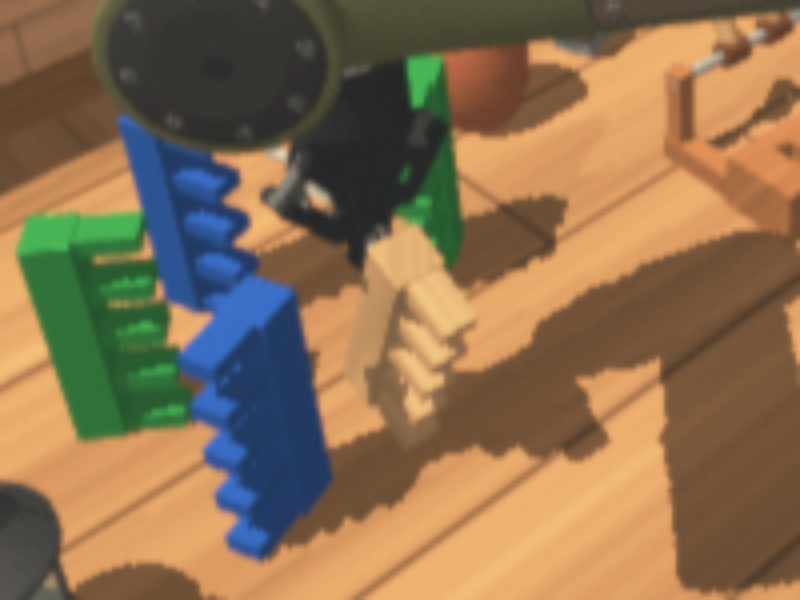

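The bar leans about 23° towards the robot, pivoting on its lowest tooth at about (410,440). I'll push a little further.

Call:
{"fn": "apply_moves", "kwargs": {"targets": [{"rot":[0,0,0],"slide":[0.015,0,0],"fingers":-1},{"rot":[0,0,0],"slide":[0.015,0,0],"fingers":-1},{"rot":[0,0,0],"slide":[0.015,0,0],"fingers":-1},{"rot":[0,0,0],"slide":[0.015,0,0],"fingers":-1},{"rot":[0,0,0],"slide":[0.015,0,0],"fingers":-1},{"rot":[0,0,0],"slide":[0,0,0],"fingers":-1},{"rot":[0,0,0],"slide":[0,0,0],"fingers":-1},{"rot":[0,0,0],"slide":[0,0,-0.1],"fingers":-1}]}}

```text
time_s: 6.5
position: [0.4994, 0.3252, 0.1825]
ee_rot: [0.0, 1.0, -0.002, -0.003]
force: [-0.2, 0.5, -1.1]
opening: 0.0001
gripper_force: 0.0
```

Run:
```python
from plant import ctrl,camera,nets
from h import *
p=camera("side");cv2.imwrite("pics/s3.png",cv2.resize(p["color"][190:340,120:320,::-1],(800,600)))
X,c,uv=cloud(p);h=hsv(c)
m=(X[:,0]>.25)&(X[:,0]<.58)&(X[:,1]>.29)&(X[:,1]<.37)&(X[:,2]>.01)&(X[:,2]<.2)&(h[:,0]<40)&(h[:,2]>70)
s=X[m];print(len(s),s.min(0),s.max(0))
for z in np.arange(.01,.2,.02):
    t=s[(s[:,2]>z)&(s[:,2]<z+.02)]
    if len(t):print(round(z,2),len(t),t[:,0].min(),t[:,0].max())
```

```text
1429 [0.31334643 0.31245517 0.01010457] [0.50684546 0.35494814 0.198903  ]
0.01 146 0.3133464288660022 0.48923576734834495
0.03 135 0.3138413690096934 0.48702011403149675
0.05 262 0.313700691567218 0.4889464713967374
0.07 821 0.3146071519813018 0.4892998767033827
0.15 5 0.4876777745866675 0.49398628359920776
0.17 43 0.48642484455605334 0.5068454644767153
0.19 17 0.4859872817432802 0.5036860144367818
```

The bar fell and lies at x 0.314–0.489 with its top at 0.074–0.08. I'll rise and open the fingers.

Call:
{"fn": "apply_moves", "kwargs": {"targets": [{"rot":[0,0,0],"slide":[0,0,-0.13],"fingers":1},{"rot":[0,0,0],"slide":[-0.1,0,-0.1],"fingers":1},{"rot":[0,0,0],"slide":[-0.15,0,0],"fingers":1},{"rot":[0,0,0],"slide":[0,0,0],"fingers":1},{"rot":[0,0,0],"slide":[0,0,0],"fingers":1},{"rot":[0,0,0],"slide":[0,0,0],"fingers":1},{"rot":[0,0,0],"slide":[0,0,0],"fingers":1},{"rot":[0,0,0],"slide":[0,0,0],"fingers":1}]}}

```text
time_s: 7.35
position: [0.5755, 0.3264, 0.2572]
ee_rot: [-0.0, 1.0, 0.001, 0.001]
force: [-0.9, -0.2, 0.4]
opening: 0.0852
gripper_force: 0.0
```

Run:
```python
from plant import ctrl,camera,nets
from h import *
np.set_printoptions(precision=4,suppress=True)
for n in("top","side"):
    p=camera(n);np.savez(n+"1.npz",**p)
    if n=="top": cv2.imwrite("pics/t4.png",cv2.resize(p["color"][130:355,100:400,::-1],(800,600)))
    X,c,uv=cloud(p);h=hsv(c)
    m=(X[:,0]>.25)&(X[:,0]<.55)&(X[:,1]>.29)&(X[:,1]<.37)&(X[:,2]>.064)&(X[:,2]<.084)&(h[:,0]<40)&(h[:,2]>70)
    s=X[m];print(n,len(s),s.min(0),s.max(0),np.median(s[:,2]),rect(s))
    for a in np.arange(.32,.48,.04):
        t=s[(s[:,0]>a)&(s[:,0]<a+.04)]; 
        if len(t):print(round(a,2),len(t),np.percentile(t[:,1],[1,99]))
```

```text
top 760 [0.3177 0.3118 0.0641] [0.4924 0.3547 0.0817] 0.07428000861765921 ((0.40503641963005066, 0.3335998058319092), (0.03804399445652962, 0.17430458962917328), 87.46743774414062)
0.32 182 [0.3178 0.3539]
0.36 177 [0.3162 0.351 ]
0.4 165 [0.3143 0.3511]
0.44 174 [0.3125 0.3493]
side 902 [0.3148 0.3131 0.0641] [0.4887 0.3545 0.078 ] 0.07388800675264598 ((0.40137621760368347, 0.3332991898059845), (0.037589751183986664, 0.17362844944000244), 88.02853393554688)
0.32 227 [0.3179 0.3539]
0.36 211 [0.3165 0.3524]
0.4 195 [0.3155 0.3509]
0.44 180 [0.3134 0.3497]
```

View pics/t4.png

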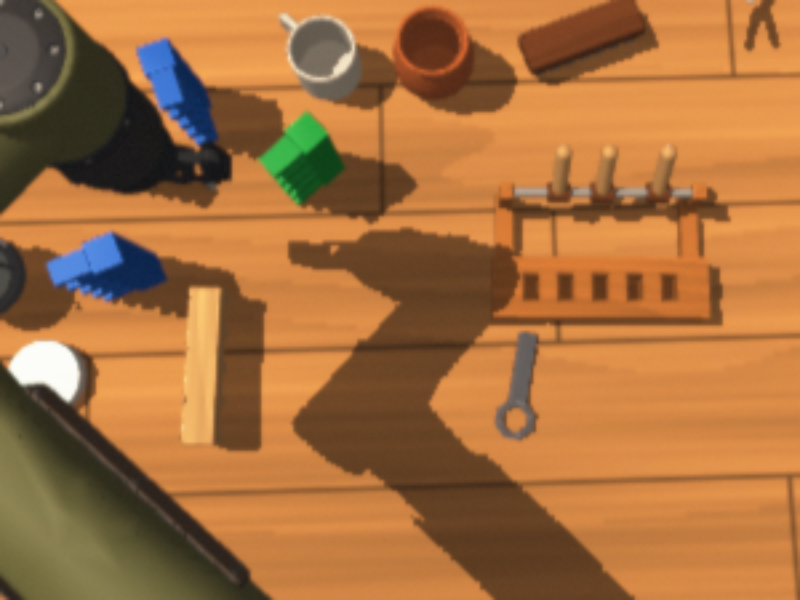

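The bar lies on its teeth at crop (201,365). The stand is intact at (605,288) with its slots in a row, and the bystanders are untouched. Next is the grasp approach.

Call:
{"fn": "apply_moves", "kwargs": {"targets": [{"rot":[0,0,0],"slide":[0.144,0.023,0],"fingers":1},{"rot":[0,0,0],"slide":[0.144,0,0],"fingers":1},{"rot":[0,0,0],"slide":[0.144,0,0],"fingers":1},{"rot":[0,0,0],"slide":[0.143,0,0],"fingers":1},{"rot":[0,0,0.025],"slide":[0,0,0],"fingers":1},{"rot":[0,0,0],"slide":[0,0,0.14],"fingers":1},{"rot":[0,0,0],"slide":[0,0,0.14],"fingers":1},{"rot":[0,0,0],"slide":[0,0,0.1],"fingers":1}]}}

```text
time_s: 8.25
position: [0.4025, 0.3327, 0.1396]
ee_rot: [0.019, 1.0, -0.0, -0.001]
force: [-0.2, -0.1, 0.2]
opening: 0.0853
gripper_force: 0.0
```

```bash
cat > st.py <<'E'
from h import *
from scipy import ndimage
def slots(p):
    """slot centres at z=.05 from dark blobs inside the bed, world xy"""
    g=cv2.cvtColor(p["color"],cv2.COLOR_RGB2GRAY).astype(float)
    H=np.linalg.inv(p["mtx"]@np.c_[p["R"][:,0],p["R"][:,1],p["R"][:,2]*.05+p["t"]])
    # rectify bed plane at 0.5 mm/pixel
    x0,y0=.44,-.25
    M=np.array([[0,.0005,x0],[.0005,0,y0],[0,0,1]])
    w=cv2.warpPerspective(g.astype(np.float32),np.linalg.inv(H)@M,(520,170),flags=cv2.INTER_CUBIC|cv2.WARP_INVERSE_MAP)
    return w,(x0,y0)
E
python3 - <<'E'
from st import *
p=dict(np.load("top0.npz")); w,_=slots(p)
cv2.imwrite("pics/w.png",w)
E
```

```text
[ WARN:0@0.530] global loadsave.cpp:1063 imwrite_ Unsupported depth image for selected encoder is fallbacked to CV_8U.
```

View pics/w.png

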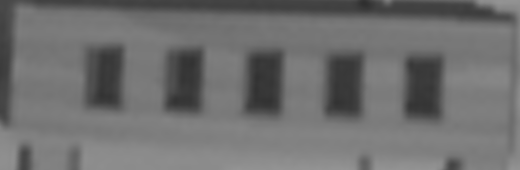

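The rectified bed shows five slots at columns 105 to 424 (40 mm pitch) and rows 77 to 87, so the row is tilted by about 0.03 rad.

Call:
{"fn": "apply_moves", "kwargs": {"targets": [{"rot":[0,0,0],"slide":[0,0,0.1],"fingers":1},{"rot":[0,0,0],"slide":[0,0,0.1],"fingers":1},{"rot":[0,0,0],"slide":[0,0,0.045],"fingers":1},{"rot":[0,0,0],"slide":[0,0,0],"fingers":-1},{"rot":[0,0,0],"slide":[0,0,0],"fingers":-1},{"rot":[0,0,0],"slide":[0,0,0],"fingers":-1},{"rot":[0,0,0],"slide":[0,0,0],"fingers":-1},{"rot":[0,0,0],"slide":[0,0,0],"fingers":-1}]}}

```text
time_s: 9.05
position: [0.4043, 0.3339, 0.0707]
ee_rot: [0.02, 1.0, 0.001, 0.001]
force: [-2.2, -1.4, 6.5]
opening: 0.0349
gripper_force: 60.3
```

```bash
cat >> st.py <<'E'
def slotfit(p,show=False):
    w,(x0,y0)=slots(p)
    b=(ndimage.gaussian_filter(w,2)<(np.percentile(w[60:100,80:450],5)+np.percentile(w[60:100,80:450],80))/2)
    b[:30]=0;b[140:]=0;b[:,:30]=0;b[:,500:]=0
    l,n=ndimage.label(b); o=[]
    for i in range(1,n+1):
        a=(l==i).sum()
        if a>800: o.append(np.array(ndimage.center_of_mass(l==i))*.0005+[x0,y0])
    o=np.array(sorted(o,key=lambda q:q[1]));return o
E
python3 - <<'E'
from st import *
np.set_printoptions(precision=4,suppress=True)
for f in("top0","top1"):
    o=slotfit(dict(np.load(f+".npz")))
    print(f,o,o.mean(0),np.polyfit(o[:,1],o[:,0],1))
E
```

```text
top0 [[ 0.4786 -0.1977]
 [ 0.4802 -0.1578]
 [ 0.4812 -0.118 ]
 [ 0.4825 -0.0781]
 [ 0.4835 -0.0384]] [ 0.4812 -0.118 ] [0.0304 0.4848]
top1 [[ 0.4786 -0.1976]
 [ 0.4803 -0.1578]
 [ 0.4812 -0.118 ]
 [ 0.4825 -0.0781]
 [ 0.4835 -0.0384]
 [ 0.4879 -0.0107]] [ 0.4823 -0.1001] [0.0423 0.4866]
```

Call:
{"fn": "apply_moves", "kwargs": {"targets": [{"rot":[0,0,0],"slide":[0,0,-0.03],"fingers":-1},{"rot":[0,0,0],"slide":[0,0,-0.13],"fingers":-1},{"rot":[0,0,0],"slide":[0,0,-0.13],"fingers":-1},{"rot":[0,0,0],"slide":[0,0,-0.13],"fingers":-1},{"rot":[0,0,0],"slide":[0,-0.13,0],"fingers":-1},{"rot":[0,0,0],"slide":[0,-0.15,0],"fingers":-1},{"rot":[0,0,0],"slide":[0,-0.15,0],"fingers":-1},{"rot":[0,0,0],"slide":[0,0,0],"fingers":-1}]}}

```text
time_s: 9.85
position: [0.3984, 0.201, 0.1958]
ee_rot: [0.021, 1.0, 0.001, 0.001]
force: [1.2, -0.1, -0.5]
opening: 0.0346
gripper_force: 60.4
```

Call:
{"fn": "apply_moves", "kwargs": {"targets": [{"rot":[0,0,-0.084],"slide":[0,0,0],"fingers":-1},{"rot":[0,0,-0.084],"slide":[0,0,0],"fingers":-1},{"rot":[0,0,-0.084],"slide":[0,0,0],"fingers":-1},{"rot":[0,0,-0.084],"slide":[0,0,0],"fingers":-1},{"rot":[0,0,-0.084],"slide":[0,0,0],"fingers":-1},{"rot":[0,0,-0.084],"slide":[0,0,0],"fingers":-1},{"rot":[0,0,-0.084],"slide":[0,0,0],"fingers":-1},{"rot":[0,0,-0.084],"slide":[0,0,0],"fingers":-1}]}}

```text
time_s: 10.65
position: [0.3984, 0.2045, 0.1947]
ee_rot: [-0.489, 0.872, 0.0, -0.0]
force: [-0.8, -0.6, -1.7]
opening: 0.0349
gripper_force: 60.4
```

Call:
{"fn": "apply_moves", "kwargs": {"targets": [{"rot":[0,0,-0.084],"slide":[0,0,0],"fingers":-1},{"rot":[0,0,-0.084],"slide":[0,0,0],"fingers":-1},{"rot":[0,0,-0.084],"slide":[0,0,0],"fingers":-1},{"rot":[0,0,-0.081],"slide":[0,0,0],"fingers":-1},{"rot":[0,0,0],"slide":[0,0,0],"fingers":-1},{"rot":[0,0,0],"slide":[0,0,0],"fingers":-1},{"rot":[0,0,0],"slide":[0,0,0],"fingers":-1},{"rot":[0,0,0],"slide":[0,0,0],"fingers":-1}]}}

```text
time_s: 11.45
position: [0.3985, 0.2043, 0.1945]
ee_rot: [-0.695, 0.719, 0.0, -0.0]
force: [0.5, -0.4, -1.1]
opening: 0.0351
gripper_force: 60.4
```

```bash
cat > go.py <<'E'
import numpy as np,sys
from scipy.spatial.transform import Rotation as Ro
def plan(target,q,p):
    R=Ro.from_quat(q).as_matrix(); print("R",R.round(4).tolist(),"units",((np.array(target)-p)@R/.3).round(4))
E
python3 - <<'E'
from plant import ctrl
from go import *
s=ctrl.observe();print(s["position"],s["joint_positions"].round(2),s["opening"],s["force"]);plan([.4812,-.118,.187],s["ee_rot"],s["position"])
E
```

```text
[0.39850453 0.20432158 0.19453413] [ 0.93 -0.38 -0.39 -0.   -1.57 -0.96] 0.03511650042743113 [ 0.53700317 -0.41941197 -1.06101436]
R [[-0.0331, -0.9995, -0.0001], [-0.9995, 0.0331, 0.0001], [-0.0001, 0.0001, -1.0]] units [ 1.0647 -0.3111  0.025 ]
```

Call:
{"fn": "apply_moves", "kwargs": {"targets": [{"rot":[0,0,0],"slide":[0.13,-0.04,0],"fingers":-1},{"rot":[0,0,0],"slide":[0.15,-0.045,0],"fingers":-1},{"rot":[0,0,0],"slide":[0.15,-0.045,0],"fingers":-1},{"rot":[0,0,0],"slide":[0.15,-0.045,0],"fingers":-1},{"rot":[0,0,0],"slide":[0.15,-0.045,0],"fingers":-1},{"rot":[0,0,0],"slide":[0.15,-0.045,0],"fingers":-1},{"rot":[0,0,0],"slide":[0.13,-0.036,0],"fingers":-1},{"rot":[0,0,0],"slide":[0.055,-0.01,0.1],"fingers":-1}]}}

```text
time_s: 12.25
position: [0.4839, -0.1215, 0.1682]
ee_rot: [-0.694, 0.72, -0.003, 0.002]
force: [0.8, 1.2, -1.6]
opening: 0.0349
gripper_force: 60.6
```

Run:
```python
from plant import ctrl,camera
from st import *
np.set_printoptions(precision=4,suppress=True)
import time
for n in("top","side"):
    p=camera(n);np.savez(n+"2.npz",**p)
    if n=="side": cv2.imwrite("pics/s5.png",cv2.resize(p["color"][140:290,240:440,::-1],(800,600)))
    else: cv2.imwrite("pics/t5.png",cv2.resize(p["color"][150:300,230:430,::-1],(800,600)))
s=ctrl.observe();print(s["position"],s["ee_rot"],s["force"])
```

```text
[ 0.4799 -0.1198  0.1601] [-0.6941  0.7199  0.0028 -0.0023] [ 0.2814  0.5305 -2.5055]
```

View pics/s5.png

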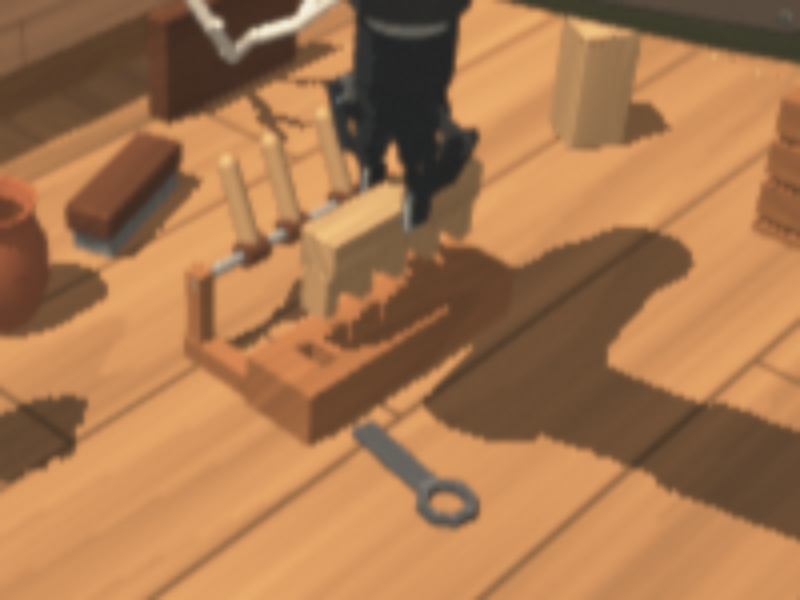

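View pics/t5.png

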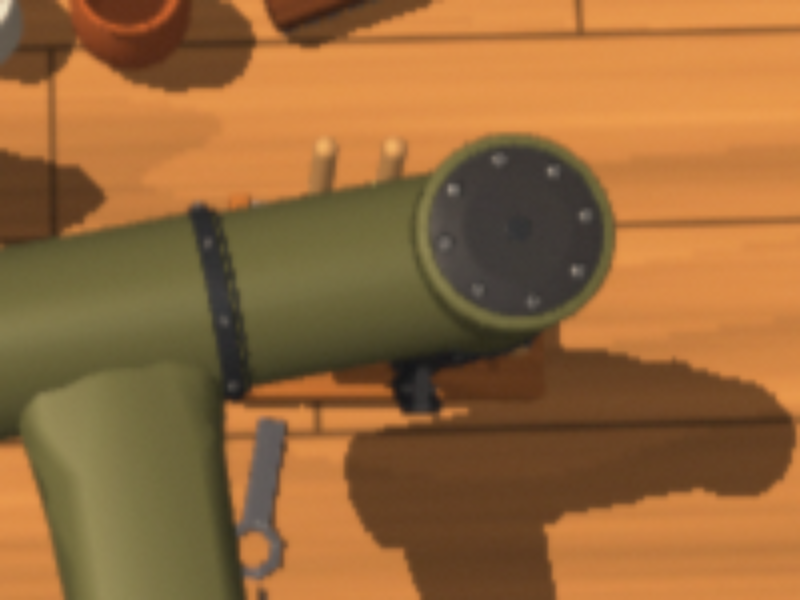

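The bar hangs level above the stand in the side view, ends at crop (310,250) and (475,180). The top view is hidden by the arm, so I'll measure the bar against the slots in the side camera.

Run:
```python
from st import *
np.set_printoptions(precision=4,suppress=True)
p1=dict(np.load("side1.npz")); o=slotfit(p1); print("side slots",o); 
w,_=slots(p1); cv2.imwrite("pics/w2.png",w.astype(np.uint8))
p=dict(np.load("side2.npz"));X,c,uv=cloud(p);h=hsv(c)
m=(X[:,0]>.44)&(X[:,0]<.525)&(X[:,1]>-.24)&(X[:,1]<0)&(X[:,2]>.085)&(X[:,2]<.185)&(h[:,1]>60)&(h[:,2]>60)&(h[:,0]<40)
s=X[m];print(len(s),s.min(0),s.max(0))
# top face
zt=np.percentile(s[:,2],98)
t=s[(s[:,2]>zt-.006)]
for a in np.arange(-.22,0,.02):
    q=t[(t[:,1]>a)&(t[:,1]<a+.02)]
    if len(q)>5: print("top y",round(a,2),len(q),"x",np.percentile(q[:,0],[2,98]),"z",np.median(q[:,2]))
# end face & far end
for z in np.arange(.09,.18,.01):
    q=s[(s[:,2]>z)&(s[:,2]<z+.01)]
    if len(q)>5: print("z",round(z,2),len(q),"y",np.percentile(q[:,1],[1,99]),"x",np.percentile(q[:,0],[2,98]))
```

```text
side slots [[ 0.4794 -0.1981]
 [ 0.4799 -0.1584]
 [ 0.482  -0.1182]
 [ 0.483  -0.0782]
 [ 0.4841 -0.0379]
 [ 0.4869 -0.0115]]
886 [ 0.4479 -0.2094  0.0863] [ 0.5128 -0.0303  0.1848]
top y -0.2 9 x [0.4592 0.4885] z 0.16110670880400887
top y -0.14 35 x [0.4481 0.4993] z 0.16392999169540523
top y -0.12 49 x [0.4619 0.5082] z 0.16272146214247168
top y -0.1 41 x [0.4619 0.4969] z 0.16190996576142708
top y -0.08 47 x [0.4641 0.4968] z 0.16232871791077977
top y -0.06 46 x [0.4634 0.4986] z 0.1625968977099535
top y -0.04 19 x [0.4639 0.4992] z 0.16196418287656061
z 0.09 107 y [-0.2038 -0.0332] x [0.4643 0.4931]
z 0.1 92 y [-0.2048 -0.0324] x [0.4644 0.4951]
z 0.11 73 y [-0.2035 -0.0325] x [0.4644 0.4926]
z 0.12 43 y [-0.2079 -0.0318] x [0.4614 0.4937]
z 0.13 98 y [-0.1989 -0.0323] x [0.4593 0.4951]
z 0.14 101 y [-0.1997 -0.0322] x [0.456  0.4974]
z 0.15 110 y [-0.2066 -0.0322] x [0.4492 0.4995]
z 0.16 235 y [-0.204  -0.0336] x [0.4604 0.4986]
z 0.17 7 y [-0.1316 -0.1108] x [0.4624 0.5122]
```

View pics/w2.png

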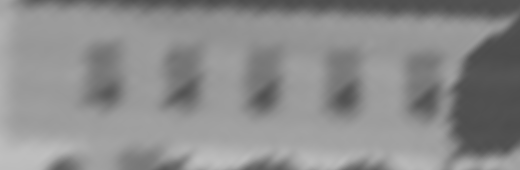

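```bash
cat > fit.py <<'E'
from st import *
from scipy.optimize import least_squares
def sdf(P,c,hf):
    q=abs(P-c)-hf; return np.linalg.norm(np.maximum(q,0),axis=1)+np.minimum(q.max(1),0)
def barsdf(L): # L: u across, v along, w up; origin bar_mid
    d=[sdf(L,[0,0,.017],[.018,.087,.017])]+[sdf(L,[0,.04*k,-.02],[.013,.007,.02]) for k in range(-2,3)]
    return np.min(d,0)
def loc(X,x,y,z,a,pitch=0):
    d=X-[x,y,z];ca,sa=np.cos(a),np.sin(a)
    u=d[:,0]*ca+d[:,1]*sa; v=-d[:,0]*sa+d[:,1]*ca
    w=d[:,2]-pitch*v; v=v+pitch*d[:,2]
    return np.c_[u,v,w]
def fitbar(p,x0,rad=.008):
    X,c,uv=cloud(p);h=hsv(c)
    X=X[(h[:,1]>50)&(h[:,2]>60)&(h[:,0]<40)]
    v=np.array(x0,float)
    for r in(.02,.01,rad,.006,.006):
        m=abs(barsdf(loc(X,*v)))<r
        m&=loc(X,*v)[:,2]>-.03
        v=least_squares(lambda t:barsdf(loc(X[m],*t)),v,loss="soft_l1",f_scale=.0015).x
    return v,m.sum(),np.abs(barsdf(loc(X[m],*v))).mean()
def fitbed(p,x0):
    X,c,uv=cloud(p);h=hsv(c);X=X[X[:,2]>.012]
    v=np.array(x0,float);f=lambda t,X:sdf(loc(X,t[0],t[1],.025,t[2]),[0,0,0],[.035,.125,.025])
    for r in(.01,.006,.005):
        e=f(v,X);m=(e<r)&(e>-.004)
        v=least_squares(lambda t:f(t,X[m]),v,loss="soft_l1",f_scale=.0015).x
    return v,m.sum()
E
python3 - <<'E'
from fit import *
np.set_printoptions(precision=4,suppress=True)
L=lambda n:dict(np.load(n+".npz"))
print("held",fitbar(L("side2"),[.481,-.119,.128,-.03,0]))
for n in("side0","side1","top0","top1"): print("bed",n,fitbed(L(n),[.4815,-.119,-.03]))
for n in("side1","top1"): print("lying",n,fitbar(L(n),[.403,.333,.04,-1.61,0]))
E
```

```text
held (array([ 0.4805, -0.1211,  0.1284, -0.0347,  0.001 ]), np.int64(760), np.float64(0.0010962039578737604))
bed side0 (array([ 0.4794, -0.1201, -0.0322]), np.int64(1428))
bed side1 (array([ 0.4795, -0.12  , -0.0318]), np.int64(1418))
bed top0 (array([ 0.4821, -0.1193, -0.0328]), np.int64(1577))
bed top1 (array([ 0.4821, -0.1192, -0.0326]), np.int64(1579))
lying side1 (array([ 0.4026,  0.3327,  0.0402, -1.6086,  0.0006]), np.int64(1365), np.float64(0.0008021598394616492))
lying top1 (array([ 0.4049,  0.3336,  0.0407, -1.6105, -0.0001]), np.int64(857), np.float64(0.0015206021760634154))
```

Call:
{"fn": "apply_moves", "kwargs": {"targets": [{"rot":[0,0,0],"slide":[-0.005,-0.002,0.04],"fingers":-1},{"rot":[0,0,0],"slide":[0,0,0.04],"fingers":-1},{"rot":[0,0,0],"slide":[0,0,0.03],"fingers":-1},{"rot":[0,0,0],"slide":[0,0,0],"fingers":-1},{"rot":[0,0,0],"slide":[0,0,0],"fingers":-1},{"rot":[0,0,0],"slide":[0,0,0],"fingers":-1},{"rot":[0,0,0],"slide":[0,0,0],"fingers":-1},{"rot":[0,0,0],"slide":[0,0,0],"fingers":-1}]}}

```text
time_s: 13.15
position: [0.4825, -0.1165, 0.1319]
ee_rot: [-0.696, 0.718, -0.0, 0.0]
force: [0.3, -0.0, -0.4]
opening: 0.035
gripper_force: 60.5
```

Run:
```python
from plant import ctrl,camera
from fit import *
np.set_printoptions(precision=4,suppress=True)
p=camera("side");np.savez("side3.npz",**p)
print(fitbar(p,[.481,-.119,.095,-.033,0]))
s=ctrl.observe();print(s["position"],s["ee_rot"],s["force"])
# tooth edges along the near face in the picture, against the slot picture: project
v=p["color"][190:240,300:375]
cv2.imwrite("pics/s6.png",cv2.resize(np.hstack([p["color"][175:250,290:380],np.load("side1.npz")["color"][175:250,290:380]])[:,:,::-1],None,fx=4.4,fy=6,interpolation=cv2.INTER_CUBIC))
```

```text
(array([ 0.4825, -0.1167,  0.1009, -0.0292,  0.0014]), np.int64(728), np.float64(0.0011398160877570435))
[ 0.4825 -0.1165  0.1318] [-0.6958  0.7182 -0.0001  0.0002] [ 0.211  -0.3374 -1.3619]
```

Call:
{"fn": "apply_moves", "kwargs": {"targets": [{"rot":[0,0,0.001],"slide":[0.007,0.005,0],"fingers":-1},{"rot":[0,0,0],"slide":[0,0,0.01],"fingers":-1},{"rot":[0,0,0],"slide":[0,0,0.01],"fingers":-1},{"rot":[0,0,0],"slide":[0,0,0.007],"fingers":-1},{"rot":[0,0,0],"slide":[0,0,0],"fingers":-1},{"rot":[0,0,0],"slide":[0,0,0],"fingers":-1},{"rot":[0,0,0],"slide":[0,0,0],"fingers":-1},{"rot":[0,0,0],"slide":[0,0,0],"fingers":-1}]}}

```text
time_s: 14.0
position: [0.4809, -0.1186, 0.1235]
ee_rot: [-0.695, 0.719, -0.0, 0.0]
force: [0.5, -0.1, -1.2]
opening: 0.0349
gripper_force: 60.5
```

Call:
{"fn": "apply_moves", "kwargs": {"targets": [{"rot":[0,0,0],"slide":[0,0,0.006],"fingers":-1},{"rot":[0,0,0],"slide":[0,0,0.006],"fingers":-1},{"rot":[0,0,0],"slide":[0,0,0.006],"fingers":-1},{"rot":[0,0,0],"slide":[0,0,0.006],"fingers":-1},{"rot":[0,0,0],"slide":[0,0,0],"fingers":-1},{"rot":[0,0,0],"slide":[0,0,0],"fingers":-1},{"rot":[0,0,0],"slide":[0,0,0],"fingers":-1},{"rot":[0,0,0],"slide":[0,0,0],"fingers":-1}]}}

```text
time_s: 14.8
position: [0.4812, -0.1188, 0.1198]
ee_rot: [-0.696, 0.718, -0.001, 0.001]
force: [-8.6, 4.9, 15.8]
opening: 0.0345
gripper_force: 62.4
```

Call:
{"fn": "apply_moves", "kwargs": {"targets": [{"rot":[0,0,0],"slide":[0,0,-0.007],"fingers":-1},{"rot":[0,0,0],"slide":[-0.003,0.005,0],"fingers":-1},{"rot":[0,0,0],"slide":[0,0,0.004],"fingers":-1},{"rot":[0,0,0],"slide":[0,0,0.005],"fingers":-1},{"rot":[0,0,0],"slide":[0,0,0.005],"fingers":-1},{"rot":[0,0,0],"slide":[0,0,0],"fingers":-1},{"rot":[0,0,0],"slide":[0,0,0],"fingers":-1},{"rot":[0,0,0],"slide":[0,0,0],"fingers":-1}]}}

```text
time_s: 15.6
position: [0.4806, -0.1183, 0.1196]
ee_rot: [-0.696, 0.718, -0.003, 0.001]
force: [-9.9, 3.5, 25.2]
opening: 0.0347
gripper_force: 63.6
```

Run:
```python
from plant import ctrl,camera
from fit import *
np.set_printoptions(precision=4,suppress=True)
p=camera("side");np.savez("side4.npz",**p)
print(fitbar(p,[.481,-.119,.09,-.033,0]))
s=ctrl.observe();print(s["position"],s["ee_rot"],s["force"],s["torque"])
a=p["color"][175:235,300:380];b=np.load("side1.npz")["color"][175:235,300:380]
cv2.imwrite("pics/s7.png",cv2.resize(np.hstack([a,b])[:,:,::-1],(800,400),interpolation=cv2.INTER_CUBIC))
```

```text
(array([ 0.4807, -0.1183,  0.089 , -0.0327,  0.0015]), np.int64(714), np.float64(0.0011282621036261054))
[ 0.4806 -0.1182  0.1195] [-0.6956  0.7184 -0.0026  0.0012] [-10.5099   4.1264  25.728 ] [ 1.3595  3.3561 -0.052 ]
```

View pics/s7.png

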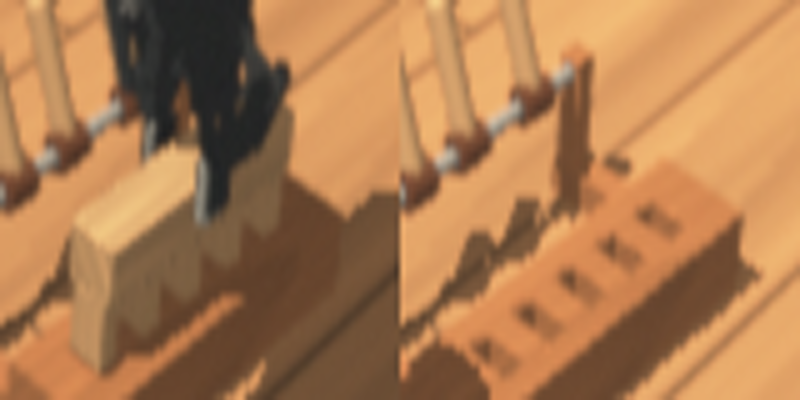

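The picture shows the bar's nearest tooth corner at (100,372), slightly to the +x side of the slot corner at about (110,378). That agrees with the side force, so I'll lift, shift by about 1 mm in -x and retry.

Call:
{"fn": "apply_moves", "kwargs": {"targets": [{"rot":[0,0,0],"slide":[0,0,-0.015],"fingers":-1},{"rot":[0,0,0],"slide":[0,0,-0.015],"fingers":-1},{"rot":[0,0,0],"slide":[0,0,0],"fingers":-1},{"rot":[0,0,0],"slide":[0,0,0],"fingers":-1},{"rot":[0,0,0],"slide":[0,0,0],"fingers":-1},{"rot":[0,0,0],"slide":[0,0,0],"fingers":-1},{"rot":[0,0,0],"slide":[0,0,0],"fingers":-1},{"rot":[0,0,0],"slide":[0,0,0],"fingers":-1}]}}

```text
time_s: 16.45
position: [0.4793, -0.1176, 0.1229]
ee_rot: [-0.695, 0.719, 0.0, -0.0]
force: [-1.2, 0.5, -1.5]
opening: 0.0349
gripper_force: 60.6
```

Run:
```python
from plant import ctrl,camera
from fit import *
np.set_printoptions(precision=4,suppress=True)
for i in range(2):
    p=camera("side");print(fitbar(p,[.481,-.119,.093,-.033,0]))
s=ctrl.observe();print(s["position"],s["ee_rot"],s["force"],s["torque"])
# sub-pixel slot estimate in the side picture: match a template of slot edges by gradient on the rectified bed
from scipy.optimize import minimize
for n in("side1","side0","top0"):
    w,(x0,y0)=slots(dict(np.load(n+".npz")));w=ndimage.gaussian_filter(w,1.5)
    g=np.hypot(ndimage.sobel(w,0),ndimage.sobel(w,1))
    k=np.linspace(-1,1,25);R=np.r_[np.c_[k*.015,0*k+.009],np.c_[k*.015,0*k-.009],np.c_[0*k+.015,k*.009],np.c_[0*k-.015,k*.009]]
    best=max(((lambda P:ndimage.map_coordinates(g,[(P[:,0]-x0)/.0005,(P[:,1]-y0)/.0005],order=1).sum())(np.concatenate([np.c_[x+R[:,0]-a*j*.04+0*R[:,1],y+R[:,1]+.04*j] for j in range(-2,3)])),x,y,a) for x in np.arange(.476,.486,.0005) for y in np.arange(-.123,-.113,.0005) for a in(-.03,-.033))
    print(n,best)
```

```text
(array([ 0.4793, -0.1178,  0.0925, -0.0343, -0.0066]), np.int64(715), np.float64(0.0010651455070338487))
(array([ 0.4792, -0.1177,  0.092 , -0.0332,  0.0015]), np.int64(725), np.float64(0.0011466321395421075))
[ 0.4793 -0.1176  0.123 ] [-0.6953  0.7187  0.0001 -0.    ] [-0.066  -0.2334 -1.809 ] [ 0.0217 -0.0431 -0.0161]
side1 (np.float32(10408.766), np.float64(0.479), np.float64(-0.119), -0.03)
side0 (np.float32(10255.952), np.float64(0.479), np.float64(-0.1185), -0.03)
top0 (np.float32(19744.543), np.float64(0.4815), np.float64(-0.118), -0.03)
```

Call:
{"fn": "apply_moves", "kwargs": {"targets": [{"rot":[0,0,0],"slide":[0.002,0,0.003],"fingers":-1},{"rot":[0,0,0],"slide":[0,0,0.005],"fingers":-1},{"rot":[0,0,0],"slide":[0,0,0.005],"fingers":-1},{"rot":[0,0,0],"slide":[0,0,0.005],"fingers":-1},{"rot":[0,0,0],"slide":[0,0,0.005],"fingers":-1},{"rot":[0,0,0],"slide":[0,0,0],"fingers":-1},{"rot":[0,0,0],"slide":[0,0,0],"fingers":-1},{"rot":[0,0,0],"slide":[0,0,0],"fingers":-1}]}}

```text
time_s: 17.35
position: [0.4793, -0.1182, 0.1163]
ee_rot: [-0.695, 0.719, -0.0, 0.0]
force: [-0.4, 0.1, -1.4]
opening: 0.0347
gripper_force: 60.6
```

The teeth have entered with no force. I'll keep lowering.

Call:
{"fn": "apply_moves", "kwargs": {"targets": [{"rot":[0,0,0],"slide":[0,0,0.01],"fingers":-1},{"rot":[0,0,0],"slide":[0,0,0.012],"fingers":-1},{"rot":[0,0,0],"slide":[0,0,0.012],"fingers":-1},{"rot":[0,0,0],"slide":[0,0,0.012],"fingers":-1},{"rot":[0,0,0],"slide":[0,0,0.012],"fingers":-1},{"rot":[0,0,0],"slide":[0,0,0.012],"fingers":-1},{"rot":[0,0,0],"slide":[0,0,0.012],"fingers":-1},{"rot":[0,0,0],"slide":[0,0,0],"fingers":-1}]}}

```text
time_s: 18.15
position: [0.4789, -0.1182, 0.0908]
ee_rot: [-0.695, 0.719, 0.0, -0.0]
force: [-0.2, 0.4, -0.7]
opening: 0.035
gripper_force: 60.6
```

Call:
{"fn": "apply_moves", "kwargs": {"targets": [{"rot":[0,0,0],"slide":[0,0,0.006],"fingers":-1},{"rot":[0,0,0],"slide":[0,0,0.006],"fingers":-1},{"rot":[0,0,0],"slide":[0,0,0.006],"fingers":-1},{"rot":[0,0,0],"slide":[0,0,0.006],"fingers":-1},{"rot":[0,0,0],"slide":[0,0,0.004],"fingers":-1},{"rot":[0,0,0],"slide":[0,0,0],"fingers":-1},{"rot":[0,0,0],"slide":[0,0,0],"fingers":-1},{"rot":[0,0,0],"slide":[0,0,0],"fingers":-1}]}}

```text
time_s: 18.95
position: [0.4794, -0.1182, 0.0833]
ee_rot: [-0.695, 0.719, -0.0, 0.0]
force: [0.8, 0.1, -1.4]
opening: 0.035
gripper_force: 60.6
```

Run:
```python
from plant import ctrl,camera
from fit import *
np.set_printoptions(precision=4,suppress=True)
p=camera("side");print(fitbar(p,[.479,-.118,.05,-.033,0]))
s=ctrl.observe();print(s["position"],s["ee_rot"],s["force"],s["torque"])
```

```text
(array([ 0.4673, -0.1165,  0.0506, -0.2021,  0.0213]), np.int64(660), np.float64(0.0019401780534053302))
[ 0.4794 -0.1182  0.0833] [-0.6953  0.7187 -0.      0.0001] [-0.9472  0.3892 -1.9573] [0.0104 0.0621 0.0151]
```

Call:
{"fn": "apply_moves", "kwargs": {"targets": [{"rot":[0,0,0],"slide":[0,0,0.003],"fingers":-1},{"rot":[0,0,0],"slide":[0,0,0.003],"fingers":-1},{"rot":[0,0,0],"slide":[0,0,0.003],"fingers":-1},{"rot":[0,0,0],"slide":[0,0,0.003],"fingers":-1},{"rot":[0,0,0],"slide":[0,0,0],"fingers":-1},{"rot":[0,0,0],"slide":[0,0,0],"fingers":-1},{"rot":[0,0,0],"slide":[0,0,0],"fingers":-1},{"rot":[0,0,0],"slide":[0,0,0],"fingers":-1}]}}

```text
time_s: 19.8
position: [0.4794, -0.1183, 0.0809]
ee_rot: [-0.695, 0.719, -0.0, 0.0]
force: [-3.2, 1.6, 6.9]
opening: 0.0351
gripper_force: 61.1
```

It made contact at z=0.081, as predicted, so it's home. Releasing.

Call:
{"fn": "apply_moves", "kwargs": {"targets": [{"rot":[0,0,0],"slide":[0,0,0],"fingers":1},{"rot":[0,0,0],"slide":[0,0,0],"fingers":1},{"rot":[0,0,0],"slide":[0,0,0],"fingers":1},{"rot":[0,0,0],"slide":[0,0,0],"fingers":1},{"rot":[0,0,0],"slide":[0,0,-0.05],"fingers":1},{"rot":[0,0,0],"slide":[0,0,-0.14],"fingers":1},{"rot":[0,0,0],"slide":[0,0,-0.14],"fingers":1},{"rot":[0,0,0],"slide":[0,0,-0.14],"fingers":1}]}}

```text
time_s: 20.6
position: [0.4791, -0.1185, 0.2235]
ee_rot: [-0.695, 0.719, -0.0, 0.0]
force: [0.3, 0.1, 0.5]
opening: 0.0853
gripper_force: 0.0
```

Run:
```python
from plant import ctrl,camera
from fit import *
np.set_printoptions(precision=4,suppress=True)
p=camera("side")
X,c,uv=cloud(p)
m=(X[:,0]>.45)&(X[:,0]<.51)&(X[:,1]>-.24)&(X[:,1]<0)&(X[:,2]>.07)&(X[:,2]<.1)
t=X[m];a=np.c_[t[:,:2]-[.4795,-.118],np.ones(len(t))]
k=(t[:,2]>.079);print(k.sum(),"top z",np.median(t[k,2]),rect(t[k]),"tilt",np.linalg.lstsq(a[k],t[k,2],rcond=None)[0])
s=ctrl.observe();print(s["position"],s["opening"],s["force"])
```

```text
394 top z 0.08315620580219629 ((0.47804269194602966, -0.11698543280363083), (0.17381404340267181, 0.038846615701913834), 88.11936950683594) tilt [0.0155 0.001  0.0831]
[ 0.4813 -0.1195  0.232 ] 0.08587813830681082 [-0.9926 -0.6216  7.1121]
```

Call:
{"fn": "apply_moves", "kwargs": {"targets": [{"rot":[0,0,0],"slide":[0,0,0],"fingers":1},{"rot":[0,0,0],"slide":[0,0,0],"fingers":1},{"rot":[0,0,0],"slide":[0,0,0],"fingers":1},{"rot":[0,0,0],"slide":[0,0,0],"fingers":1},{"rot":[0,0,0],"slide":[0,0,0],"fingers":1},{"rot":[0,0,0],"slide":[0,0,0],"fingers":1},{"rot":[0,0,0],"slide":[0,0,0],"fingers":1},{"rot":[0,0,0],"slide":[0,0,0],"fingers":1}]}}

```text
time_s: 21.45
position: [0.4793, -0.1182, 0.2205]
ee_rot: [-0.695, 0.719, 0.0, -0.0]
force: [0.5, -0.6, 0.5]
opening: 0.0853
gripper_force: 0.0
```

```bash
python3 -c "
from plant import ctrl
print(ctrl.observe()['force']);print(ctrl.close_job())"
```

```text
[ 0.52393207 -0.57426187  0.51174062]
the job is handed in; nothing more can be done
None
```

The toe bar was pushed over, lifted and lowered into the boot stand, then released with its back flush and level on the bed (top measured at 83 mm, 84 mm expected); the job was handed in at about 21.5 s, and no verdict was returned.

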